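# Hold a stiff night latch open with its key

## Robot

A 6-joint arm with a two-finger parallel gripper is mounted at the origin on the work surface. World frame = base frame: x ahead of the robot, y to its left, z up, the work surface at z = 0. Lengths are in mm, angles in degrees, forces in N, time in s.
With the tool pointing down it reaches from about 350 to 850 mm from the base axis. Payload 8.1 kg.
Tool frame: the origin (TCP) lies midway between the tips of the shut fingers; the grasp point (between the pads) lies 19 mm behind it; z points along the fingers, y is the line along which they close (so a half turn about z gives the same grasp; the last joint's range is limited). The gripper opens to 85 mm and grips with 20 to 120 N. Pads are 22 mm wide; open, the fingers measure 114 mm over their backs; the gripper's body (76 mm by 85 mm) begins 54 mm behind the grasp point. The pads swing forward as they close: fully open they stand 13 mm farther back than shut.
Start: joints at [61.627, 7.471, 85.268, -0, 87.261, -4.893], TCP at [239.035, 550.334, 209.692] pointing down, gripper open.
Joint ranges: [-169.43, 169.43], [-51.17, 129.36], [1.28, 143.12], [-76.62, 256.62], [0, 156.53], [-152.29, 152.29]. Speed limits (degrees/s): [136.94, 136.94, 159.86, 180, 180, 180].

## Interface

Orientations are given as [roll, pitch, yaw] about the fixed x, y, z axes, in that order (R = Rz(yaw) Ry(pitch) Rx(roll)).
In Python, from bench import state, eyes, manip gives the robot as it stands.
- The arm moves only by the shell command python3 -m handwheel 'ROWS' [OPENING] [FORCE]. ROWS is JSON, one flat list of numbers, 6 for each row, row after row: the shift along the tool's x, y, z normalised to -1 to 1, where 1 is 60 mm, then the turn, a rotation vector about the tool's x, y, z normalised to -1 to 1, where 1 is 10 degrees. In form: [dx, dy, dz, ax, ay, az, dx, dy, dz, ax, ay, az, ...]. A call has 1 to 20 rows; each row shifts and turns the commanded pose from where the row before left it, along the tool's axes as they then stand; what a row does not reach is not made up. A row lasts 1/8 s, in which the tool goes at most 62.5 mm and 10.7 degrees, less where a joint would pass 70% of its speed; a pose out of reach is approached as far as the arm can. A call with a number of a shift or a turn outside -1 to 1 is refused whole. A call with a gripper value outside its range is refused whole. OPENING is the finger opening in mm, from 0 to 85.4, set as the call begins (- or left out, the last holds). The fingers move at their own pace and stop on an object; FORCE is the grip in N (left out, the last holds). Time passes only in rows, so rows that do not move let the fingers close. It gives the time, the measured TCP pose, the force, the opening and the grip force at its end, in the units of the state.
- state(): the state, without advancing time (a new reading comes with each control period).
- eyes.read_camera(name): name is "scene" or "top"; returns a dict with "frame" (480x640x3 uint8, blue, green, red), "depth" (480x640 float32, mm along the optical axis (not along the pixel's ray), 0 where there is no reading), "fx", "fy", "cx", "cy" (pixels), "dist_coeffs" ([k1, k2, p1, p2, k3] as OpenCV has them; the pictures are not rectified), "rvec" (rotation vector, rad) and "tvec" (3), from world to camera coordinates, as OpenCV has them. Camera axes: x right, y down, z forward; pixel columns grow to the right and rows downward; lengths in mm; the calibration is good to about 2 mm. A picture is of the moment at which its call begins.
- manip.finish_job(): hands the job in; it is judged then, once.
Trained networks look in a picture, given as the dict that the camera call returned (one of the last four; its "shot" number tells which), for a name from the list of things; names that differ only in an ending like _2 or _b are one class to them, and where a whole thing is asked for, a point or a joint stands for the part that bears it (a point fixed in the world has none). Each returns a list of dicts, best first, with "confidence" (0 to 1); they miss things now and then, are a little off and sometimes report something else, mostly with a low value. They report only what shows in the picture. A call takes as long as a camera call. They do not tell look-alikes from the thing itself.
- eyes.spot_in(query, picture): "box" ([left, top, width, height] in pixels, round what is visible of it).
- eyes.silhouettes(query, picture): "pixels" (480x640 bool, what is visible of it) and "box" ([left, top, width, height] in pixels, round what is visible of it).
- eyes.place_of(query, picture): "point" ([row, column] in pixels: a listed point, or the origin of a listed thing).
The state is a dict: "t": time; "q": joint angles; "qvel": joint speeds; "tau": joint torques, N m; "ee_pos": TCP position; "orientation": TCP orientation; "force": force on the tool from outside, world axes, zero at the start; "moment": the same for the moment, N m; "gripper_width": opening from 0.0 (shut) to 1.0 (fully open); "gripper_force": force on a finger pad.
Only numpy, scipy, OpenCV 4.12 (cv2) and the standard library are available. Lean on these libraries where they do the work, as an engineer would, in place of code of your own. Each camera call takes 0.05 s, during which the arm holds its last target. There are 200 camera calls.

## Task

The spring-bolt lock screwed to its mounting board on the bench is being tested. Take its key out of the wooden key block, push it gently all the way home into the lock's cylinder, wiggling it past the sticky pins rather than forcing it, and then turn it a quarter turn clockwise (seen from above) so that the bolt draws in. Finish while still gripping the key and holding it turned against the spring, and leave the other things on the bench where they are.

Things in the scene. Friction and masses are not known exactly. Their poses are not given: they have to be found in the camera images.
- key: The key, upright in the block at the start. Flat steel blade 12 mm (x) by 4.5 mm (y), reaching 30 mm below the origin, tip rounded by 2 mm; steel shoulder 24 x 13 mm, 6 mm high; on it a black plastic bow 34 mm (x) by 12 mm (y), from 6 to 42 mm above the origin. Origin: middle of the shoulder's underside, z up. 40 to 85 g. Both ways round (half turn about z) fit the lock
- stand: Wooden key block fixed to the bench, 75 (x) x 55 (y) x 45 mm high, with a slot 15.5 x 8 mm along its x in the middle of its top, in which the key stands, its shoulder resting on the top. Origin: centre of the underside
- lock: Lock on its board, fixed to the bench: wooden board 170 (x) x 120 (y) x 18 mm, on it a grey case 100 x 70 mm, 30 mm high, on that a round steel collar 44 mm wide with the brass cylinder face in its middle. A brass bolt sticks out 15 mm from the case's +x end and draws in as the cylinder turns. Origin: centre of the board's underside
- keyway (a point): Middle of the keyway's mouth in the cylinder face, 56 mm above the bench; axes as the lock's. Vertical slot 13.5 mm along x, 6 mm along y (cylinder unturned), 36 mm deep, mouth edges rounded by 2 mm. The key is home when its shoulder rests on the face (key origin here). Never load the lock with more than 60 N in all through the key
- plug (a joint): Turn of the cylinder in rad, 0 at the start, growing clockwise seen from above; 1.57 is the quarter turn. A light spring (0.02 N m at 0, 0.08 N m at a quarter turn) turns it back. Hard stop at 2.1. The blade has 0.1 to 0.2 rad of play in the keyway, so the key turns that much farther than the cylinder
- clamp: Bystander: blue C-clamp lying flat, 110 x 90 mm
- bracket: Bystander: aluminium angle bracket, 60 x 40 x 60 mm high, standing on one leg between the block and the lock
- tray: Bystander: white plastic tray 140 x 200 x 35 mm
- mug: Bystander: stainless steel mug, 74 mm wide, 80 mm high
- driver: Bystander: screwdriver lying flat
- offcut: Bystander: wood offcut 120 x 50 x 22 mm
- jar: Bystander: glass jar with a steel lid, 64 mm wide, 90 mm high
- key_grip (a point): Middle of the key's bow, 24 mm above the key's origin, axes as the key's. Grip here across the 12 mm thickness (y), within 5 mm in height; 40 N is enough
- pin0: First of two sticky pins: a hidden 6 mm ball 11 mm below the keyway's mouth, standing 3 to 4 mm into the slot from the lock's +y side; it slides aside along y at 6 N and stays where pushed. The blade's tip catches on it: press with 5 to 10 N, shift the key 1 mm to and fro along the lock's y, press again, until it goes. Over 25 N ruins it. Origin: ball centre
- pin1: Second sticky pin, the same as the first, but 20 mm below the keyway's mouth and from the lock's -y side; the same force limit of 25 N. Origin: ball centre
Things that resemble listed ones, but are neither listed nor needed, are in the scene too. Of the things that look like the stand, take the one that is farthest from the robot's base at the start.

How it is judged (in metres and radians):
On the way, in this order (a step that is already met when the one before it is completed fails the run):
1. the key is lifted clear of the block (z of key in the frame of stand above 0.078 m), for 0.1 s.
2. the key is home in the cylinder, still unturned (less than 0.5 rad) (z of key in the frame of keyway below 0.004 m and horizontal distance between key and keyway below 0.003 m and value of joint plug below 0.5 rad), for 0.1 s.
3. the cylinder is turned a quarter clockwise (value of joint plug between 1.27 and 1.87 rad), for 0.1 s.
At the end, for the whole second after the job is handed in: The cylinder is held at a quarter turn clockwise (1.57 rad, give or take 0.3) with the key home (shoulder within 4 mm of the face, 3 mm of centre, upright within 0.12 rad) and the fingers still gripping the key (all of step 3 and z of key in the frame of keyway below 0.004 m and horizontal distance between key and keyway below 0.003 m and angle between key's own z axis and vertical below 0.12 rad and contact force between the fingers and key above 2 N); the arm keeps its last pose, push and grip.
It fails at once if the key is forced: more than 60 N between key and lock (contact force between key and lock above 60 N).
It fails at once if a pin is forced: more than 25 N between the key and a pin (contact force between key and pin0 above 25 N or contact force between key and pin1 above 25 N).
It fails at once if another thing on the bench is moved more than 40 mm (distance of any of clamp, bracket, tray, mug, driver, offcut, jar from where it was at the start of the episode above 0.04 m).
It also fails if it takes over 64 s, if anything falls off the work surface, if the arm or the gripper's body presses on something with over 40 N, if the wrist force passes 120 N, or if a joint passes its speed limit or range.

## Working session

There is one attempt and no reset: what is moved stays moved. The work goes in short steps, Python scripts to look and compute and a shell command to move; the robot and the scene stay as the last step left them, time stands still between calls to the robot, and variables do not carry over. Pictures are saved under pics/ and viewed, at most 10 in all, crops included, and the job is handed in when it is done.

```bash
mkdir -p pics
cat > h.py <<'E'
import numpy as np, cv2
from bench import state, eyes, manip
from scipy.spatial.transform import Rotation as Ro
def cam(p):
    K=np.array([[p['fx'],0,p['cx']],[0,p['fy'],p['cy']],[0,0,1.]])
    return K,np.array(p['dist_coeffs'],float),Ro.from_rotvec(np.ravel(p['rvec'])).as_matrix(),np.ravel(p['tvec'])
def rays(p,uv):
    K,d,R,t=cam(p); n=cv2.undistortPoints(np.float64(uv).reshape(-1,1,2),K,d)[:,0]
    return np.c_[n,np.ones(len(n))]@R, -R.T@t   # dirs in world, cam centre
def atz(p,uv,z):
    d,c=rays(p,uv); return c+d*((z-c[2])/d[:,2:3])
def cloud(p,mask):
    v,u=np.nonzero(mask&(p['depth']>0)); d,c=rays(p,np.c_[u,v]); return c+d*p['depth'][v,u][:,None]
def proj(p,X):
    K,d,R,t=cam(p); return cv2.projectPoints(np.float64(X).reshape(-1,1,3),np.ravel(p['rvec']),t,K,d)[0][:,0]
E
python3 - <<'E'
from h import *
for c in('scene','top'):
    p=eyes.read_camera(c); cv2.imwrite(f'pics/{c}0.png',p['frame'])
    d,cc=rays(p,[[320,240]]); print(c,cc.round(),d.round(2))
    for q in('stand','key','lock','keyway','key_grip','bracket'):
        for r in eyes.spot_in(q,p)[:4]: print(q,'box',np.round(r['box']),round(r['confidence'],2))
        for r in eyes.place_of(q,p)[:4]: print(q,'pt',np.round(r['point'],1),round(r['confidence'],2))
E
```

```text
scene [1373. -457.  743.] [[-0.71  0.39 -0.58]]
stand box [223. 247.  36.  35.] 0.91
stand box [262. 212.  33.  30.] 0.65
stand box [216. 222.  37.  28.] 0.59
stand box [166. 228.  34.  28.] 0.57
stand pt [246.9 185.6] 0.93
stand pt [235.5 277.2] 0.67
stand pt [242.4 235. ] 0.56
key box [235. 238.  14.  18.] 0.42
key pt [252.8 241.6] 0.5
lock box [343. 223.  71.  43.] 0.81
lock pt [246.  376.1] 0.87
keyway box [340. 220.  74.  46.] 0.61
keyway pt [228.  372.2] 0.87
keyway pt [353.5 273.6] 0.51
key_grip box [304. 240.  15.  21.] 0.71
key_grip box [236. 241.  12.  13.] 0.69
key_grip box [332. 274. 105.  80.] 0.51
key_grip pt [320.5 147.1] 0.75
key_grip pt [245.4 238.7] 0.7
bracket box [304. 240.  14.  22.] 0.8
bracket box [247. 329.  64.  55.] 0.57
bracket pt [252.2 309.9] 0.75
bracket pt [248.6 242.8] 0.42
bracket pt [322.5 147. ] 0.34
top [ 322.  -14. 1096.] [[ 0.22 -0.01 -0.97]]
stand box [379. 273.  24.  32.] 0.89
stand box [308. 314.  33.  35.] 0.74
stand box [365. 322.  32.  39.] 0.65
stand box [420. 350.  41.  42.] 0.59
stand pt [335.5 322.2] 0.97
stand pt [287.7 390. ] 0.96
stand pt [343.7 380.9] 0.95
stand pt [371.2 441.3] 0.61
key box [390. 275.  11.  18.] 0.59
key pt [287.8 393.9] 0.68
key pt [274.8 313.3] 0.31
lock box [207. 204.  58.  78.] 0.69
lock box [388. 277.  13.  14.] 0.53
lock pt [244.6 239.2] 0.68
keyway box [208. 205.  62.  81.] 0.63
keyway pt [290.8 387.7] 0.67
keyway pt [239.4 237.1] 0.59
key_grip box [389. 276.  11.  19.] 0.48
bracket box [299. 256.  21.  33.] 0.97
bracket box [389. 277.  12.  14.] 0.57
bracket pt [273.3 315.7] 0.85
```

View pics/top0.png

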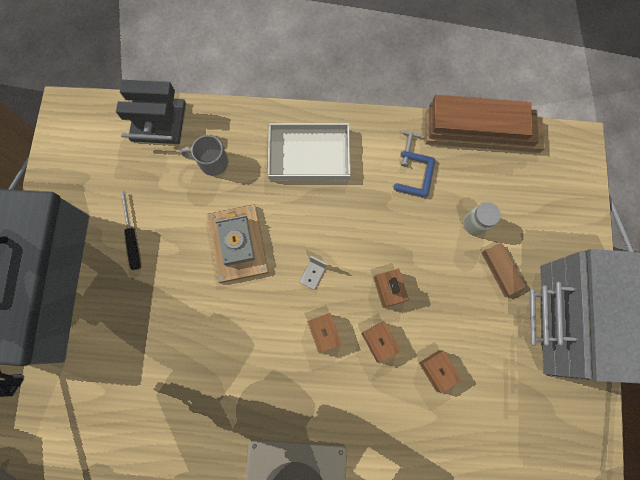

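View pics/scene0.png

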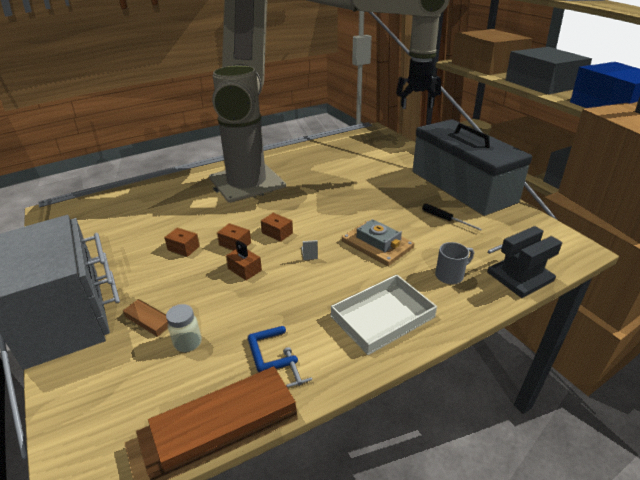

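Blocks that look like the stand (top picture): (324,334), (381,343), (440,372), and (391,287). The last is farthest from the base at about (297,480), and it's also the one holding the key. I'll measure it and the lock, then confirm with a crop.

Run:
```python
from h import *
p=eyes.read_camera('top'); 
M=np.zeros((480,640),bool); 
def win(x0,x1,y0,y1): m=M.copy(); m[y0:y1,x0:x1]=1; return m
def rect(C,lo,hi,n):
    Q=C[(C[:,2]>lo)&(C[:,2]<hi)]; (c,s,a)=cv2.minAreaRect(np.float32(Q[:,:2]*1))
    print(n,len(Q),'c',np.round(c,1),'size',np.round(s,1),'ang',round(a,1),'zmed',Q[:,2].mean().round(1))
C=cloud(p,win(370,415,262,312)); rect(C,38,50,'block'); rect(C,70,100,'bow')
L=cloud(p,win(200,275,195,290)); rect(L,12,24,'board'); rect(L,42,52.5,'case'); rect(L,53.5,62,'collar'); 
for n,b in(('a',(300,345,305,355)),('b',(358,402,315,365)),('c',(415,465,342,395))): rect(cloud(p,win(*b)),38,50,n)
for q,z,r in(('stand',0,0),('key',45,0),('keyway',56,0)):
    for k in eyes.place_of(q,p)[:4]: print(q,np.round(k['point']),atz(p,[k['point'][::-1]],z).round(1),round(k['confidence'],2))
s=p['frame']
a=cv2.resize(s[255:315,360:440],(800,600),interpolation=cv2.INTER_CUBIC)[:,:]
b=cv2.resize(s[195:295,200:280],(480,600),interpolation=cv2.INTER_CUBIC)
a=cv2.resize(s[255:330,370:410],(320,600),interpolation=cv2.INTER_CUBIC)
cv2.imwrite('pics/crop.png',np.hstack([a,b]))
sc=eyes.read_camera('scene')
for q,z in(('key_grip',69),('key',45),('keyway',56)):
    for k in eyes.place_of(q,sc)[:2]: print('scene',q,np.round(k['point']),atz(sc,[k['point'][::-1]],z).round(1),round(k['confidence'],2))
m=M.copy(); m[236:285,220:265]=1; C=cloud(sc,m); rect(C,38,50,'sblock'); rect(C,66,100,'sbow')
m=M.copy(); m[215:268,335:420]=1; C=cloud(sc,m); rect(C,42,52,'scase'); rect(C,54,62,'scollar')
```

```text
block 677 c [ 467.  -190.8] size [75.4 55.9] ang 18.9 zmed 44.7
bow 103 c [ 466.7 -191. ] size [33.8 13.7] ang 21.7 zmed 84.3
board 2007 c [551.7 178.6] size [171.3 118.5] ang 16.0 zmed 17.7
case 1046 c [558.9 181.4] size [117.   70.2] ang 15.3 zmed 47.8
collar 217 c [567.6 178.1] size [74.4 54.2] ang 15.2 zmed 55.9
a 811 c [354.6 -42.6] size [75.6 55.1] ang 23.7 zmed 44.8
b 817 c [ 343.4 -171.9] size [74.5 55.7] ang 32.4 zmed 44.7
c 867 c [ 286.9 -308.8] size [76.3 56.8] ang 34.5 zmed 44.8
stand [337. 325.] [[345.2 -47.9   0. ]] 0.82
stand [291. 390.] [[ 462.3 -193.9    0. ]] 0.72
stand [342. 381.] [[ 343.6 -177.8    0. ]] 0.62
stand [288. 392.] [[ 470.  -197.7    0. ]] 0.54
key [289. 390.] [[ 461.2 -186.8   45. ]] 0.57
keyway [243. 235.] [[541.8 175.5  56. ]] 0.96
scene key_grip [247. 240.] [[ 460.2 -190.    69. ]] 0.42
scene key [251. 240.] [[ 445.1 -185.5   45. ]] 0.73
scene keyway [232. 378.] [[569.8 170.2  56. ]] 0.95
sblock 419 c [ 431.1 -189.3] size [170.8  76.9] ang 0.5 zmed 44.2
sbow 97 c [ 469.8 -190.1] size [35.8 11.9] ang 22.9 zmed 79.9
scase 485 c [561.4 184.4] size [120.   76.6] ang 14.4 zmed 48.0
scollar 99 c [555.5 179.9] size [43.1 41.1] ang 16.4 zmed 56.4
```

View pics/crop.png

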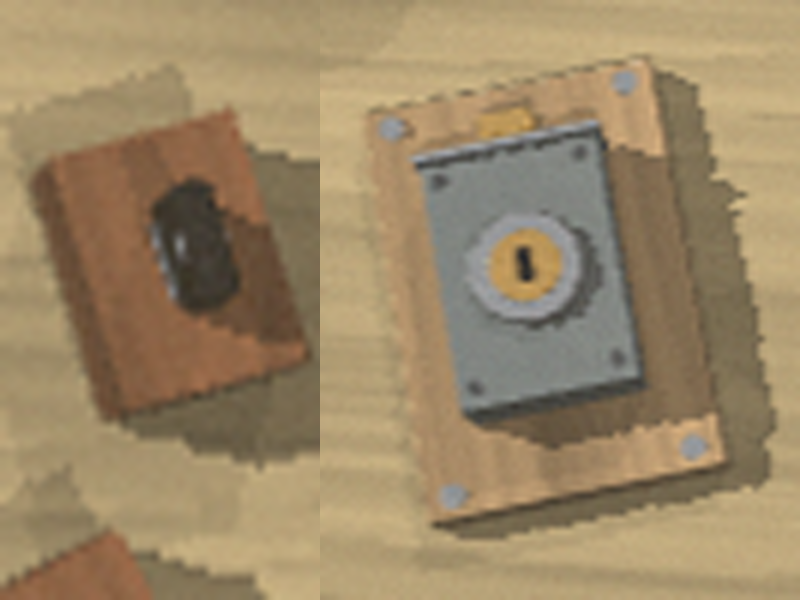

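The crop confirms it: the left part shows the key's black bow standing in the farthest block, at about pixel (394,286). The right part shows the keyway slot at about pixel (234,239), inside the brass face, with the bolt at the case's far (+x) end.

Run:
```python
from h import *
s=state(); print(s['t'],s['q'],s['ee_pos'],s['orientation'],s['gripper_width'],s['force'])
print(Ro.from_euler('xyz',s['orientation'],degrees=True).as_matrix().round(3))
p=eyes.read_camera('top'); f=p['frame'].astype(int)
g=f.sum(2)[230:250,225:245]; 
m=np.zeros((480,640),bool); m[232:247,228:241]=f.sum(2)[232:247,228:241]<180
v,u=np.nonzero(m); print(len(u)); w=atz(p,np.c_[u,v],56); print('slot',w.mean(0).round(1)); d=w[:,:2]-w[:,:2].mean(0); U,S,V=np.linalg.svd(d); print(np.degrees(np.arctan2(V[0,1],V[0,0]))%180)
hsv=cv2.cvtColor(p['frame'],cv2.COLOR_BGR2HSV)[225:253,220:250]
br=np.zeros((480,640),np.uint8); br[225:253,220:250]=(hsv[...,1]>90)*255
br=cv2.morphologyEx(br,cv2.MORPH_CLOSE,np.ones((5,5)))
n,l,st,ce=cv2.connectedComponentsWithStats(br); print(st.tolist(),ce.round(1).tolist()); 
for c in ce[1:]: print('brass',atz(p,[c],56).round(1))
sc=eyes.read_camera('scene'); 
hsv=cv2.cvtColor(sc['frame'],cv2.COLOR_BGR2HSV)
br=np.zeros((480,640),np.uint8); br[222:240,364:392]=(hsv[222:240,364:392,1]>90)*255; br=cv2.morphologyEx(br,cv2.MORPH_CLOSE,np.ones((5,5)))
n,l,st,ce=cv2.connectedComponentsWithStats(br)
for k,c in zip(st[1:],ce[1:]): print('scene brass',k,c.round(1),atz(sc,[c],56).round(1))
```

```text
1.7 [ 6.16268747e+01  7.47325825e+00  8.52677452e+01  2.31004372e-03
  8.72595691e+01 -4.89457435e+00] [239.02957755 550.34623456 209.670919  ] [-1.79999626e+02 -2.34783815e-03  1.56521339e+02] 0.9981586882182465 [-0.1722058   0.43669908  0.34272275]
[[-0.917  0.398 -0.   ]
 [ 0.398  0.917  0.   ]
 [ 0.    -0.    -1.   ]]
7
slot [551.8 178.8  56. ]
15.49551566436466
[[0, 0, 640, 480, 307082], [249, 225, 1, 4, 4], [228, 233, 12, 12, 111], [220, 250, 1, 3, 3]] [[319.5, 239.5], [249.0, 226.5], [233.8, 238.7], [220.0, 251.0]]
brass [[582.9 146.4  56. ]]
brass [[551.4 178.6  56. ]]
brass [[520.5 207.2  56. ]]
scene brass [364 222   2   2   3] [364.3 222.3] [[510.9 163.6  56. ]]
scene brass [374 222  18   9  97] [382.4 225.7] [[550.8 197.5  56. ]]
```

```bash
python3 -m handwheel '[-0.6,-0.7,0,0,0,0,-0.6,-0.7,0,0,0,0,-0.6,-0.7,0,0,0,0,-0.6,-0.7,0,0,0,0,-0.6,-0.7,0,0,0,0,-0.6,-0.7,0,0,0,0,-0.6,-0.7,0,0,0,0,-0.6,-0.7,0,0,0,0,-0.6,-0.7,0,0,0,0,-0.6,-0.7,0,0,0,0,-0.6,-0.7,0,0,0,0,-0.6,-0.7,0,0,0,0,-0.6,-0.7,0,0,0,0,-0.6,-0.7,0,0,0,0,0,0,0,0,0,-0.91,0,0,0,0,0,-0.91,0,0,0,0,0,-0.91,0,0,0,0,0,-0.91,0,0,0,0,0,-0.91,0,0,0,0,0,0]' 40 40
cat > g.py <<'E'
# print the tool-frame shift (mm) and yaw turn about tool z to reach target x y z yaw
import sys; from h import *
x,y,z,w=map(float,sys.argv[1:5]); s=state(); R=Ro.from_euler('xyz',s['orientation'],degrees=True)
T=Ro.from_euler('xyz',[180,0,w],degrees=True)
print('t',round(s['t'],2),'pos',np.round(s['ee_pos'],1),'rpy',np.round(s['orientation'],2),'q6',round(s['q'][5],1),'F',np.round(s['force'],1),'M',np.round(s['moment'],2),'w',round(s['gripper_width']*85.4,1),'gf',round(s['gripper_force'],1))
print('shift/60',(R.inv().apply(np.array([x,y,z])-s['ee_pos'])/60).round(3),'turn/10',((R.inv()*T).as_rotvec(degrees=True)/10).round(3))
E
python3 g.py 467 -191 50 -158
```

```text
t: 4.3
ee_pos: [467.1, -189.8, 209.8]
orientation: [-180.0, 0.0, -158.0]
force: [0.3, 0.6, 0.2]
gripper_width: 0.469
gripper_force: 0.0
t 4.3 pos [ 467.1 -189.8  209.8] rpy [-1.7999e+02  1.0000e-02 -1.5804e+02] q6 -139.9 F [0.3 0.6 0.2] M [-0.01 -0.01 -0.03] w 40.1 gf 0.0
shift/60 [ 0.009 -0.018  2.663] turn/10 [-0.001  0.001 -0.004]
```

```bash
python3 -m handwheel '[0.009,-0.018,0.5,0,0,0,0,0,0.5,0,0,0,0,0,0.5,0,0,0,0,0,0.5,0,0,0,0,0,0.4,0,0,0,0,0,0.26,0,0,0,0,0,0,0,0,0]' && python3 -m handwheel '[0,0,0,0,0,0,0,0,0,0,0,0,0,0,0,0,0,0,0,0,0,0,0,0,0,0,0,0,0,0,0,0,0,0,0,0,0,0,0,0,0,0]' 5 45; python3 g.py 467 -191 50 -158
```

```text
t: 5.18
ee_pos: [466.1, -190.5, 49.0]
orientation: [179.9, -0.1, -158.1]
force: [-0.1, -0.1, 1.0]
gripper_width: 0.468
gripper_force: 0.0
t: 6.05
ee_pos: [468.0, -191.6, 51.5]
orientation: [-179.9, 0.1, -158.0]
force: [-0.4, 0.8, 6.1]
gripper_width: 0.123
gripper_force: 46.3
t 6.05 pos [ 468.  -191.6   51.5] rpy [-1.7989e+02  9.0000e-02 -1.5799e+02] q6 -140.1 F [-0.4  0.8  6.1] M [ 0.    0.08 -0.02] w 10.5 gf 46.3
shift/60 [0.012 0.015 0.025] turn/10 [-0.011  0.009  0.001]
```

```bash
python3 -m handwheel '[0,0,-0.1,0,0,0,0,0,-0.25,0,0,0,0,0,-0.4,0,0,0,0,0,-0.5,0,0,0,0,0,-0.4,0,0,0,0,0,-0.2,0,0,0,0,0,0,0,0,0,0,0,0,0,0,0]'
python3 - <<'E'
from h import *
s=state(); print(s['ee_pos'],s['q'],s['force'],s['moment'])
p=eyes.read_camera('scene'); print(proj(p,[s['ee_pos']]))
u,v=proj(p,[s['ee_pos']])[0].astype(int)
cv2.imwrite('pics/held.png',cv2.resize(p['frame'][v-60:v+30,u-60:u+60],(800,600),interpolation=cv2.INTER_CUBIC))
E
python3 g.py 551.7 178.8 110 -164.5
```

```text
t: 7.05
ee_pos: [466.3, -190.7, 160.0]
orientation: [179.9, -0.1, -158.0]
force: [-0.5, -0.6, -1.2]
gripper_width: 0.125
gripper_force: 45.4
[ 466.3204676  -190.66761877  159.98032206] [-2.80703054e+01 -5.81045021e+00  1.03906592e+02 -1.54093994e-03
  8.20009750e+01 -1.40091394e+02] [-0.50057939 -0.59354122 -1.18228757] [-0.02107365  0.01415937 -0.01967978]
[[236.07093525 218.29243451]]
t 7.1 pos [ 466.1 -190.6  159.7] rpy [ 1.7990e+02 -8.0000e-02 -1.5798e+02] q6 -140.1 F [-0.9 -0.2 -1. ] M [ 0.02 -0.   -0.05] w 10.7 gf 45.4
shift/60 [-3.631  5.171  0.832] turn/10 [ 0.009 -0.009  0.652]
```

View pics/held.png

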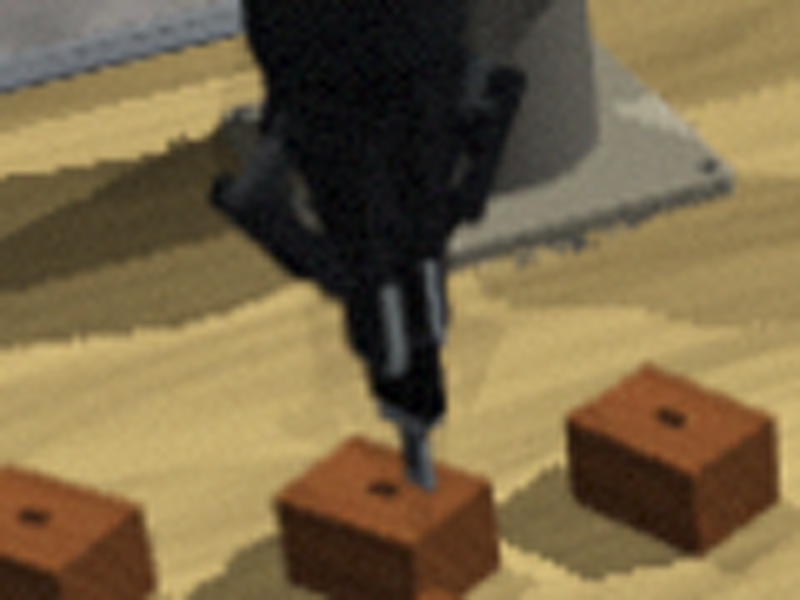

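Run:
```python
from h import *
s=state(); e=s['ee_pos']
p=eyes.read_camera('scene')
for dz in(19,0,-5,-35): print(dz,((proj(p,[e+np.array([0,0,dz])])[0]-[176,158])*6.667).round())
# 10mm shifts along key x at tip
k=np.array([np.cos(np.radians(22)),np.sin(np.radians(22)),0])
for a in(-10,10): print(a,((proj(p,[e+np.array([0,0,-35])+a*k])[0]-[176,158])*6.667).round())
x0=218;y0=212
print('depth',p['depth'][216:234:2,232:244].round())
for q in('key','key_grip'):
  for r in eyes.place_of(q,p)[:2]: print(q,((np.array(r['point'][::-1])-[176,158])*6.667).round(),round(r['confidence'],2))
```

```text
19 [394. 358.]
0 [401. 402.]
-5 [402. 414.]
-35 [412. 481.]
-10 [394. 472.]
10 [430. 490.]
depth [[1090. 1090. 1083. 1079. 1079. 1075. 1073. 1075. 1070. 1072. 1078. 1397.]
 [1097. 1089. 1087. 1087. 1085. 1083. 1076. 1077. 1074. 1078. 1082. 1394.]
 [1381. 1095. 1093. 1088. 1087. 1088. 1078. 1075. 1078. 1080. 1093. 1381.]
 [1372. 1378. 1376. 1369. 1101. 1086. 1086. 1085. 1371. 1373. 1375. 1367.]
 [1281. 1277. 1368. 1367. 1103. 1100. 1095. 1096. 1368. 1360. 1364. 1366.]
 [1275. 1272. 1270. 1272. 1108. 1103. 1103. 1096. 1103. 1351. 1359. 1355.]
 [1263. 1265. 1266. 1265. 1264. 1110. 1105. 1104. 1107. 1264. 1265. 1262.]
 [1261. 1260. 1260. 1253. 1254. 1251. 1114. 1111. 1106. 1252. 1252. 1256.]
 [1248. 1249. 1256. 1242. 1242. 1242. 1247. 1243. 1246. 1247. 1249. 1250.]]
key [415. 411.] 0.59
key_grip [395. 360.] 0.58
```

```bash
python3 -m handwheel '[-0.2,0.28,0,0,0,0,-0.4,0.57,0,0,0,0,-0.5,0.71,0,0,0,0,-0.5,0.71,0,0,0,0,-0.5,0.71,0,0,0,0,-0.5,0.71,0,0,0,0,-0.45,0.65,0,0,0,0.2,-0.4,0.57,0.1,0,0,0.25,-0.18,0.26,0.3,0,0,0.2,0,0,0.4,0,0,0,0,0,0.18,0,0,0,0,0,0,0,0,0,0,0,0,0,0,0]'; python3 g.py 551.7 178.8 101 -164.5
python3 - <<'E'
from h import *
s=state(); e=s['ee_pos']
p=eyes.read_camera('scene'); u,v=proj(p,[e])[0].astype(int)
x0,y0=u-40,v-30; print(x0,y0)
for dz in(0,-5,-35,-45): print(dz,((proj(p,[[e[0],e[1],e[2]+dz]])[0]-[x0,y0])*10).round())
cv2.imwrite('pics/over.png',cv2.resize(p['frame'][y0:y0+60,x0:x0+80],(800,600),interpolation=cv2.INTER_CUBIC))
E
```

```text
t: 8.88
ee_pos: [556.0, 177.3, 103.3]
orientation: [-180.0, 0.1, -164.5]
force: [-0.5, -0.6, -0.0]
gripper_width: 0.126
gripper_force: 45.5
t 8.88 pos [556.  177.3 103.3] rpy [-1.7999e+02  8.0000e-02 -1.6451e+02] q6 -92.8 F [-0.5 -0.6 -0. ] M [ 0.04 -0.01  0.03] w 10.8 gf 45.5
shift/60 [0.063 0.044 0.039] turn/10 [-0.001  0.008 -0.001]
338 184
0 [407. 301.]
-5 [406. 317.]
-35 [399. 409.]
-45 [397. 440.]
```

View pics/over.png

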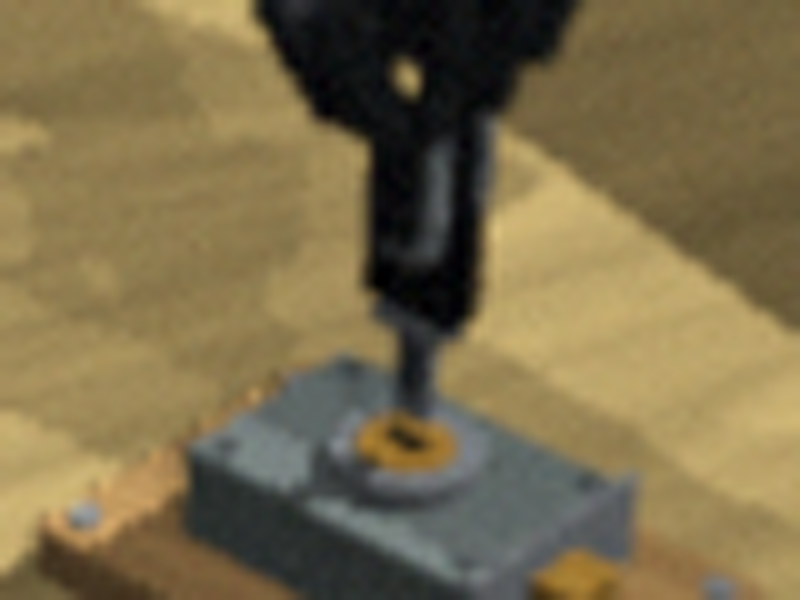

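The key hangs over the lock: blade at crop columns 415, tip row about 410, slot at about (407,438). It needs about 4 mm toward lock -x and 3 mm toward lock +y, which agrees with the numeric target.

```bash
python3 -m handwheel '[0.034,0.025,0,0,0,0,0.034,0.025,0,0,0,0,0,0,0.05,0,0,0,0,0,0.05,0,0,0,0,0,0.04,0,0,0,0,0,0,0,0,0]'; python3 g.py 551.7 178.8 61 -164.5;  python3 -m handwheel '[0,0,0.03,0,0,0,0,0,0.03,0,0,0,0,0,0,0,0,0]'; python3 g.py 551.7 178.8 61 -164.5
```

```text
t: 9.68
ee_pos: [550.4, 179.2, 93.4]
orientation: [180.0, -0.0, -164.5]
force: [0.4, -0.1, 0.0]
gripper_width: 0.124
gripper_force: 45.5
t 9.68 pos [550.4 179.2  93.4] rpy [ 1.8000e+02 -4.0000e-02 -1.6448e+02] q6 -92.6 F [ 0.4 -0.1  0. ] M [-0.   -0.02 -0.01] w 10.6 gf 45.5
shift/60 [-0.019 -0.012  0.54 ] turn/10 [ 0.    -0.004  0.002]
t: 10.05
ee_pos: [550.6, 179.3, 90.1]
orientation: [180.0, -0.0, -164.5]
force: [-0.0, 0.1, 0.1]
gripper_width: 0.125
gripper_force: 45.5
t 10.05 pos [550.6 179.3  90.1] rpy [ 1.8000e+02 -1.0000e-02 -1.6448e+02] q6 -92.6 F [-0.   0.1  0.1] M [-0.   -0.03  0.02] w 10.7 gf 45.5
shift/60 [-0.016 -0.013  0.486] turn/10 [ 0.    -0.001  0.002]
```

```bash
for i in 1 2; do python3 -m handwheel '[0,0,0.02,0,0,0,0,0,0.02,0,0,0,0,0,0,0,0,0]' >/dev/null; python3 g.py 551.7 178.8 61 -164.5|head -1; done
```

```text
t 10.43 pos [550.8 179.3  87.9] rpy [-1.8000e+02  2.0000e-02 -1.6448e+02] q6 -92.6 F [ 1.1 -0.3 -0.7] M [-0.02 -0.14 -0.01] w 10.9 gf 45.4
t 10.8 pos [550.8 179.4  85.5] rpy [ 1.8000e+02  2.0000e-02 -1.6448e+02] q6 -92.6 F [ 2.1  1.  -0.2] M [ 0.08 -0.32  0.02] w 11.0 gf 45.4
```

```bash
python3 -m handwheel '[-0.017,0,0,0,0,0,0,0,0,0,0,0]' >/dev/null; python3 g.py 551.7 178.8 61 -164.5|head -1; for i in 1 2 ; do python3 -m handwheel '[0,0,0.02,0,0,0,0,0,0,0,0,0]' >/dev/null; python3 g.py 551.7 178.8 61 -164.5|head -1; done
```

```text
t 11.05 pos [551.4 179.5  85.3] rpy [-1.8000e+02 -4.0000e-02 -1.6448e+02] q6 -92.6 F [-0.1 -0.3  0.3] M [ 0.02  0.03 -0.01] w 10.5 gf 45.4
t 11.3 pos [551.6 179.6  84.2] rpy [ 1.8000e+02 -1.0000e-02 -1.6448e+02] q6 -92.6 F [-0.6  0.3 -0.4] M [0.08 0.   0.03] w 10.5 gf 45.6
t 11.55 pos [551.9 179.7  83.7] rpy [-1.8000e+02  4.0000e-02 -1.6448e+02] q6 -92.6 F [-1.2 -0.7  3.9] M [-0.04  0.33 -0.02] w 10.7 gf 46.2
```

```bash
python3 -m handwheel '[0.003,0,0.012,0,0,0,0,0.017,0,0,0,0,0,-0.017,0,0,0,0,0,-0.017,0,0,0,0,0,0.017,0,0,0,0,0,0,0,0,0,0]' >/dev/null; python3 g.py 551.7 178.8 61 -164.5|head -1; python3 -m handwheel '[0,0,0.01,0,0,0,0,0.017,0,0,0,0,0,0,0,0,0,0,0,-0.017,0,0,0,0]' >/dev/null; python3 g.py 551.7 178.8 61 -164.5|head -1
```

```text
t 12.3 pos [552.1 179.1  82.7] rpy [-1.7994e+02  6.0000e-02 -1.6449e+02] q6 -92.5 F [ 2.2 -4.1  3.4] M [-0.84 -0.46  0.  ] w 10.7 gf 45.9
t 12.8 pos [552.1 179.2  82.3] rpy [-1.7996e+02  7.0000e-02 -1.6449e+02] q6 -92.6 F [ 2.2 -1.5  5.2] M [-0.55 -0.29 -0.04] w 10.6 gf 46.2
```

```bash
python3 -m handwheel '[0,0,0.012,0,0,0,0,0.02,0,0,0,0,0,0,0,0,0,0,0,-0.034,0,0,0,0,0,0,0,0,0,0,0,0.017,0,0,0,0,0,0,0,0,0,0]' >/dev/null; python3 g.py 551.7 178.8 61 -164.5|head -1; python3 -m handwheel '[0,0,0.012,0,0,0,0,0.02,0,0,0,0,0,0,0,0,0,0,0,-0.034,0,0,0,0,0,0,0,0,0,0,0,0.017,0,0,0,0,0,0,0,0,0,0]' >/dev/null; python3 g.py 551.7 178.8 61 -164.5|head -1
```

```text
t 13.68 pos [551.8 179.3  81.1] rpy [-1.7994e+02  3.0000e-02 -1.6448e+02] q6 -92.5 F [ 3.3 -3.9  2.6] M [-0.97 -0.81 -0.  ] w 10.7 gf 45.9
t 14.55 pos [550.9 179.4  79.7] rpy [-1.7996e+02 -7.0000e-02 -1.6448e+02] q6 -92.5 F [ 2.1 -4.8 -0.8] M [-1.07 -0.5  -0.01] w 10.7 gf 45.4
```

```bash
python3 -m handwheel '[-0.008,-0.005,0.015,0,0,0,0,0.017,0,0,0,0,0,-0.017,0,0,0,0,0,0,0,0,0,0]' >/dev/null; python3 g.py 551.7 178.8 61 -164.5|head -1; python3 -m handwheel '[0,0,0.015,0,0,0,0,0.017,0,0,0,0,0,-0.017,0.015,0,0,0,0,0,0,0,0,0]' >/dev/null; python3 g.py 551.7 178.8 61 -164.5|head -1
```

```text
t 15.05 pos [551.4 179.7  78.9] rpy [ 1.7999e+02 -7.0000e-02 -1.6448e+02] q6 -92.5 F [ 1.  -2.8 -1.6] M [-0.9  -0.21 -0.03] w 10.8 gf 45.3
t 15.55 pos [551.9 179.9  77.5] rpy [ 179.98   -0.   -164.48] q6 -92.5 F [ 1.  -2.7 -1. ] M [-0.65 -0.22  0.05] w 10.6 gf 45.4
```

```bash
python3 -m handwheel '[0,-0.005,0.015,0,0,0,0,0,0.015,0,0,0,0,0,0,0,0,0]' >/dev/null; python3 g.py 551.7 178.8 61 -164.5|head -1; python3 -m handwheel '[0,0,0.015,0,0,0,0,0,0.01,0,0,0,0,0,0,0,0,0]' >/dev/null; python3 g.py 551.7 178.8 61 -164.5|head -1
```

```text
t 15.93 pos [552.  179.6  75.7] rpy [ 179.99    0.   -164.48] q6 -92.6 F [ 2.1 -1.2 -0.8] M [-0.41 -0.29 -0.03] w 10.6 gf 45.4
t 16.3 pos [552.1 179.6  74.6] rpy [ 1.7999e+02  2.0000e-02 -1.6448e+02] q6 -92.6 F [0.2 0.  2.5] M [-0.44 -0.05  0.02] w 10.8 gf 45.8
```

Pin 1 touched at TCP 74.6. I'll press and wiggle again.

```bash
python3 -m handwheel '[0,0,0.012,0,0,0,0,-0.02,0,0,0,0,0,0,0,0,0,0,0,0.034,0,0,0,0,0,0,0,0,0,0,0,-0.017,0,0,0,0,0,0,0,0,0,0]' >/dev/null; python3 g.py 551.7 178.8 61 -164.5|head -1; python3 -m handwheel '[0,0,0.012,0,0,0,0,-0.02,0,0,0,0,0,0,0,0,0,0,0,0.034,0,0,0,0,0,0,0,0,0,0,0,-0.017,0,0,0,0,0,0,0,0,0,0]' >/dev/null; python3 g.py 551.7 178.8 61 -164.5|head -1
```

```text
t 17.18 pos [552.3 179.6  73.8] rpy [ 1.7996e+02  4.0000e-02 -1.6448e+02] q6 -92.6 F [1.1 1.2 3. ] M [ 0.22 -0.09 -0.04] w 10.7 gf 46.1
t 18.05 pos [552.5 179.6  73.6] rpy [ 1.7997e+02  7.0000e-02 -1.6448e+02] q6 -92.6 F [-0.4  0.7  7.5] M [0.26 0.08 0.02] w 11.1 gf 46.5
```

```bash
python3 -m handwheel '[0,-0.025,0,0,0,0,0,0,0,0,0,0,0,0.042,0,0,0,0,0,0,0,0,0,0,0,-0.042,0,0,0,0,0,0,0,0,0,0,0,0.02,0,0,0,0,0,0,0,0,0,0]' >/dev/null; python3 g.py 551.7 178.8 61 -164.5|head -1; python3 -m handwheel '[0,-0.025,0.005,0,0,0,0,0,0,0,0,0,0,0.042,0,0,0,0,0,0,0,0,0,0,0,-0.042,0,0,0,0,0,0,0,0,0,0,0,0.02,0,0,0,0,0,0,0,0,0,0]' >/dev/null; python3 g.py 551.7 178.8 61 -164.5|head -1
```

```text
t 19.05 pos [552.5 179.5  73.6] rpy [ 1.7996e+02  6.0000e-02 -1.6446e+02] q6 -92.6 F [-0.2  0.9  8.2] M [ 0.33  0.18 -0.04] w 10.8 gf 46.5
t 20.05 pos [552.6 179.3  73.4] rpy [ 1.7995e+02  7.0000e-02 -1.6446e+02] q6 -92.7 F [-1.4  1.6  8.5] M [ 0.42  0.27 -0.01] w 10.9 gf 46.7
```

```bash
python3 -m handwheel '[0,-0.035,0,0,0,0,0,0,0,0,0,0]' >/dev/null; python3 g.py 551.7 178.8 61 -164.5|head -1; python3 -m handwheel '[0,0.06,0,0,0,0,0,0,0,0,0,0]' >/dev/null; python3 g.py 551.7 178.8 61 -164.5|head -1;  python3 -m handwheel '[0,-0.06,0,0,0,0,0,0,0,0,0,0]' >/dev/null; python3 g.py 551.7 178.8 61 -164.5|head -1
```

```text
t 20.3 pos [553.  177.9  73.4] rpy [ 1.7988e+02  7.0000e-02 -1.6447e+02] q6 -92.9 F [-2.5  4.9  8.7] M [ 1.13  0.35 -0.01] w 10.5 gf 47.1
t 20.55 pos [552.1 180.   72.6] rpy [-1.7998e+02  3.0000e-02 -1.6446e+02] q6 -92.5 F [ 1.8 -0.2  3.3] M [-0.02 -0.38  0.04] w 10.6 gf 45.9
t 20.8 pos [552.5 177.6  72.4] rpy [ 179.85    0.   -164.48] q6 -92.9 F [-0.1  6.6  3. ] M [ 1.47 -0.02  0.01] w 10.3 gf 46.5
```

Progress: z dropped by 1 mm. I'll repeat with fresh press steps.

```bash
python3 -m handwheel '[0,0.06,0.015,0,0,0,0,0,0,0,0,0,0,-0.06,0,0,0,0,0,0,0,0,0,0]' >/dev/null; python3 g.py 551.7 178.8 61 -164.5|head -1; python3 -m handwheel '[0,0.06,0.015,0,0,0,0,0,0,0,0,0,0,-0.06,0,0,0,0,0,0,0,0,0,0]' >/dev/null; python3 g.py 551.7 178.8 61 -164.5|head -1;  python3 -m handwheel '[0,0.06,0.01,0,0,0,0,0,0,0,0,0,0,-0.03,0,0,0,0,0,0,0,0,0,0]' >/dev/null; python3 g.py 551.7 178.8 61 -164.5|head -1
```

```text
t 21.3 pos [551.9 177.4  71.1] rpy [ 1.7986e+02 -8.0000e-02 -1.6448e+02] q6 -92.9 F [-1.4  6.7  0.6] M [ 1.43  0.2  -0.  ] w 11.0 gf 46.2
t 21.8 pos [552.  177.4  70.4] rpy [ 1.7986e+02 -6.0000e-02 -1.6448e+02] q6 -92.9 F [-1.9  6.9 -0.6] M [1.47 0.46 0.03] w 10.6 gf 46.1
t 22.3 pos [552.2 178.4  70.1] rpy [ 1.7996e+02 -1.0000e-02 -1.6449e+02] q6 -92.7 F [-1.4  2.9 -0.7] M [ 0.68  0.28 -0.02] w 10.7 gf 45.7
```

```bash
python3 -m handwheel '[0,0.008,0.015,0,0,0,0,0,0.02,0,0,0,0,0,0.02,0,0,0,0,0,0,0,0,0]' >/dev/null; python3 g.py 551.7 178.8 61 -164.5|head -1; python3 -m handwheel '[0,0,0.02,0,0,0,0,0,0.02,0,0,0,0,0,0,0,0,0]' >/dev/null; python3 g.py 551.7 178.8 61 -164.5|head -1
```

```text
t 22.8 pos [552.2 178.7  66.7] rpy [-180.      0.   -164.48] q6 -92.7 F [-0.6  2.  -0.4] M [ 0.67 -0.02  0.04] w 10.6 gf 45.5
t 23.18 pos [552.  178.7  64.2] rpy [ 1.8000e+02 -2.0000e-02 -1.6448e+02] q6 -92.7 F [ 0.2  3.3 -0.8] M [ 0.67 -0.03  0.03] w 10.7 gf 45.5
```

```bash
python3 -m handwheel '[0,0.005,0.02,0,0,0,0,0,0.015,0,0,0,0,0,0,0,0,0]' >/dev/null; python3 g.py 551.7 178.8 61 -164.5|head -1; python3 -m handwheel '[0,0,0.015,0,0,0,0,0,0,0,0,0]' >/dev/null; python3 g.py 551.7 178.8 61 -164.5|head -1; python3 -m handwheel '[0,0,0.015,0,0,0,0,0,0,0,0,0]' >/dev/null; python3 g.py 551.7 178.8 61 -164.5|head -1
```

```text
t 23.55 pos [552.2 178.9  62.6] rpy [-179.99    0.   -164.48] q6 -92.6 F [-1.   1.2  2. ] M [0.38 0.23 0.01] w 10.6 gf 45.9
t 23.8 pos [552.3 179.   62.4] rpy [-1.8000e+02  2.0000e-02 -1.6448e+02] q6 -92.6 F [-3.2  1.7  8.8] M [ 0.24  0.79 -0.04] w 10.8 gf 46.7
t 24.05 pos [552.5 179.   62.3] rpy [-1.7999e+02  4.0000e-02 -1.6447e+02] q6 -92.6 F [-7.1  0.9 14.2] M [0.08 1.41 0.01] w 10.9 gf 47.5
```

The stop at TCP z = 62.4 matches the grip height (51.5 − 45 + 56 = 62.5), so the key is home. Easing the push, then turning in stages.

```bash
python3 -m handwheel '[0.008,0,-0.02,0,0,0,0,0,0,0,0,0]' >/dev/null; python3 g.py 551.7 178.8 61 -164.5|head -1; python3 -m handwheel '[0,0,0,0,0,0.5,0,0,0,0,0,0.5,0,0,0,0,0,0.5,0,0,0,0,0,0.5,0,0,0,0,0,0,0,0,0,0,0,0]' >/dev/null; python3 g.py 551.7 178.8 61 -164.5|head -1
```

```text
t 24.3 pos [552.2 178.9  62.4] rpy [-1.7999e+02  7.0000e-02 -1.6448e+02] q6 -92.6 F [-0.8  1.1  6.4] M [0.38 0.32 0.02] w 10.5 gf 46.4
t 25.05 pos [552.3 178.8  62.5] rpy [1.7999e+02 7.0000e-02 1.7552e+02] q6 -72.6 F [-1.7  1.2  6.7] M [0.28 0.22 0.01] w 11.0 gf 46.4
```

```bash
python3 -m handwheel '[0,0,0,0,0,0.5,0,0,0,0,0,0.5,0,0,0,0,0,0.5,0,0,0,0,0,0.5,0,0,0,0,0,0.5,0,0,0,0,0,0.5,0,0,0,0,0,0]' >/dev/null; python3 g.py 551.7 178.8 61 98|head -1; python3 -m handwheel '[0,0,0,0,0,0.5,0,0,0,0,0,0.5,0,0,0,0,0,0.5,0,0,0,0,0,0.5,0,0,0,0,0,0,0,0,0,0,0,0]' >/dev/null; python3 g.py 551.7 178.8 61 97|head -1
```

```text
t 25.93 pos [552.  178.5  62.4] rpy [-1.7999e+02  4.0000e-02  1.4545e+02] q6 -42.6 F [-2.6  0.2  8.5] M [-0.07  0.6  -0.  ] w 10.8 gf 46.5
t 26.68 pos [551.6 178.3  62.4] rpy [-1.7996e+02  3.0000e-02  1.2552e+02] q6 -22.6 F [-4.5 -1.1  9.7] M [-0.15  0.91  0.  ] w 11.1 gf 46.7
```

```bash
python3 -m handwheel '[0.007,-0.009,-0.004,0,0,0.48,0,0,0,0,0,0.48,0,0,0,0,0,0.48,0,0,0,0,0,0.48,0,0,0,0,0,0.48,0,0,0,0,0,0.48,0,0,0,0,0,0,0,0,0,0,0,0]' >/dev/null; python3 g.py 551.7 178.8 61 97
python3 - <<'E'
from h import *
p=eyes.read_camera('scene'); x0,y0=338,204
cv2.imwrite('pics/turned.png',cv2.resize(p['frame'][y0:y0+60,x0:x0+80],(800,600),interpolation=cv2.INTER_CUBIC))
E
```

```text
t 27.68 pos [551.  178.3  62.5] rpy [-1.7998e+02  5.0000e-02  9.6720e+01] q6 6.2 F [-3.  -0.6  7.9] M [-0.11  0.81  0.09] w 10.9 gf 46.5
shift/60 [0.007 0.013 0.024] turn/10 [-0.002  0.005 -0.028]
```

View pics/turned.png

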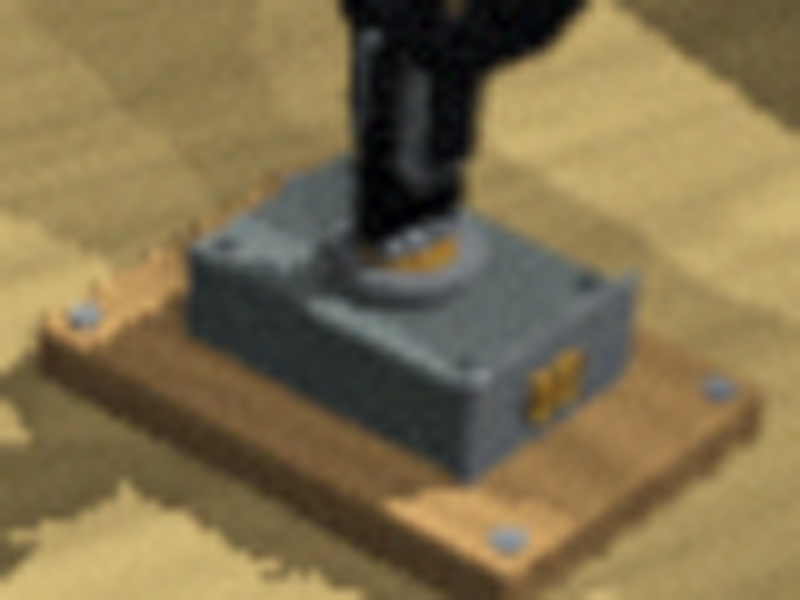

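The bolt is now flush with the case end (crop (557,385)) and the shoulder sits on the brass face (about (415,245)). The key is turned about 99° and still gripped at 46 N.

```bash
python3 -c "
from bench import manip; print(manip.finish_job())"
```

```text
the job is handed in; nothing more can be done
None
```

I handed the job in at about 28 s with the key home and turned about 99° clockwise, still gripped at about 46 N. The last picture shows the bolt drawn in, but the hand-in returned no verdict.

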